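# Tuck the stick carton shut and hold it up level

### The arm

A 7-joint arm with a two-finger parallel gripper is mounted at the origin on the work surface. World frame = base frame: x ahead of the robot, y to its left, z up, the work surface at z = 0. Lengths are in m, angles in rad, forces in N, time in s.
With the tool pointing down it reaches from about 0.4 to 0.85 m from the base axis. Payload 10.4 kg.
Tool frame: the origin (TCP) lies on the centre line of the jaws, within the pads' length; the fingertips stand 22 mm ahead of it and the grasp point (between the pads) lies 3 mm ahead of it; z points along the fingers, y is the line along which they close (so a half turn about z gives the same grasp; the last joint's range is limited). The gripper opens to 87 mm and grips with 3 to 60 N. Pads are 19 mm wide; open, the fingers measure 117 mm over their backs; the gripper's body (75 mm by 190 mm) begins 51 mm behind the grasp point.
Start: joints at [-1.312, 0.332, -0.065, 1.46, 0.022, 1.35, -0.088], TCP at [0.174, 0.6, 0.245] pointing down, gripper open.
Joint ranges: [-2.6, 2.6], [-0.5, 2.12], [-1.47, 1.34], [0.16, 2.42], [-1.27, 4.41], [0.06, 2.06], [-2.6, 2.6]. Speed limits (rad/s): [2.22, 2.22, 2.79, 2.79, 3.14, 3.14, 3.14].

### API

Orientations are given as a unit quaternion [x, y, z, w].
In Python, from bench import r, camrig, job gives the robot as it stands (r), with the cameras (camrig) and the job (job).
- The arm moves only by the shell command python3 jog.py 'ROWS' [FORCE]. ROWS is a JSON object whose key "motion" holds a list of rows, 1 to 12 of them, each of 5 numbers: dx, dy, dz in m, then a turn about the tool's z in rad, then the finger opening in m; each row is the pose to reach, as a shift and turn from the pose commanded when the command began, along the tool's axes at that moment; what a row does not reach only later rows make up. A row lasts 1/10 s, in which the tool goes at most 0.05 m and 0.15 rad, less where a joint would pass 70% of its speed; a pose out of reach is approached as far as the arm can. The fingers move at their own pace and stop on an object; FORCE is the grip in N (left out, the last holds). Time passes only in rows, so rows that do not move let the fingers close. It prints the time, the measured TCP pose, the force, the opening and the grip force at its end. Input that does not fit is refused with a message, and nothing moves.
- r.read_state(): the state, without advancing time (a new reading comes with each control period).
- camrig.camera(name): name is "side" or "top" or "wrist"; returns a dict with "img" (480x640x3 uint8, red, green, blue), "fx", "fy", "cx", "cy" (pixels), "pose" (4x4, takes a point from camera to world coordinates). Camera axes: x right, y down, z forward; pixel columns grow to the right and rows downward; lengths in m; the calibration is good to about 2 mm. A picture is of the moment at which its call begins. There is no depth.
- job.close_job(): hands the job in; it is judged then, once.
The state is a dict: "time": time; "joint_positions": joint angles; "joint_vel": joint speeds; "joint_torque": joint torques, N m; "ee_pos": TCP position; "eef_rot": TCP orientation; "ft_force": force on the tool from outside, world axes, zero at the start; "torque": the same for the moment, N m; "width": finger opening in m; "grip_force": force on a finger pad.
Only numpy, scipy, OpenCV 4.12 (cv2) and the standard library are available. Lean on these libraries where they do the work, as an engineer would, in place of code of your own. Each camera call takes 0.05 s, during which the arm holds its last target. There are 200 camera calls.

### The job

The filled carton in the aluminium packing nest is still open: swing its lid shut and press it down until the tab snaps in behind the front rim, with the carton still seated in the nest. Then take the closed carton by its two long sides without crushing it, lift it straight up out of the nest and hold it there, upright and steady, over the nest with its underside about 15 cm above the bench, so that the line checker can look at the batch code underneath. Finish while still holding it in the air, and leave everything else on the bench where it is.

Things in the scene. Friction and masses are not known exactly. Their poses are not given: they have to be found in the camera images.
- carton: pale blue board carton, 44 mm wide (its x), 146 mm long (its y), 92 mm tall to the rim, 94.5 mm with the lid shut; 0.17 to 0.27 kg with four capped sticks fitted tight inside. Origin: centre of its underside; z up; -x is the front (rim side), +x the hinge side. It stands loose in the nest with about 1.5 mm of play all round. The board crushes under more than about 40 N of grip.
- lid (a joint): hinge of the carton's lid, rad: 0 = shut, 1.57 = upright, 1.7 to 2.2 at the start (leaning back over the hinge side). The stiff crease lets the lid stay where it is left. On closing, the tab meets the rim bead at about 0.2 rad; pressing on down with 3 to 6 N near the free edge snaps it past (more does no harm), and the lid then stays shut with at most 0.06 rad of play.
- lid_hinge (a point): middle of the lid's hinge line, at the carton's top edge on its +x side (22 mm from the centre plane, 92 mm up); the hinge line runs along the carton's y.
- lid_edge (a point): middle of the lid's free edge on its outer face (on top when shut). The lid is a panel 44 mm deep from hinge to free edge, 146 mm long, 2.5 mm thick; on its inner side, 6 mm back from the free edge, hangs a white tuck tab 118 mm long and 17 mm deep on a springy crease.
- carton_rim (a point): middle of the carton's front rim, a white bead 5 mm thick along the top of the -x side wall; the tab belongs behind (inside) it.
- nest: fixed aluminium packing nest: plate 100 x 190 mm, 10 mm thick, on which the carton stands; rails and end stops round its foot rise 28 mm above the plate (38 mm above the bench; outer faces of the long rails 32 mm from the centre). Origin: centre of its underside on the bench; its x and y run as the carton's.
- table: the stainless steel bench, top at z = 0.
- mould: fixed aluminium mould bar, 46 x 224 mm, 40 mm tall, with a row of five round bores in its top; a bystander. Origin: centre of its underside.
- bar_stick1: blue uncapped cosmetic stick, 29 mm across, 69 mm tall, standing in a bore of the mould bar; bystander. Origin: centre of its underside.
- bar_stick2: another such stick in the mould bar; bystander.
- stick1: blue uncapped stick, 29 mm across, 69 mm tall, standing on the bench towards the back; bystander. Origin: centre of its underside.
- stick2: another such stick; bystander.
- stick3: another such stick; bystander.
- spare: a closed carton of the same make (44 x 146 x 94 mm), standing on the bare bench at the back, already checked; bystander. Origin: centre of its underside.
- cup: stainless cup, 72 mm across, 75 mm tall, at the left; bystander. Origin: centre of its underside.
- spatula: spatula, 200 mm long, lying at the right; bystander.

How it is judged:
On the way, in this order (a step that is already met when the one before it is completed fails the run):
1. the lid is shut, its tab behind the rim, with the carton still seated in the nest (value of joint lid below 0.08 rad and z of carton in the frame of nest below 0.014 m and angle between carton's own z axis and vertical below 0.06 rad), for 0.3 s.
2. the closed carton is lifted out of the nest in the fingers (value of joint lid below 0.08 rad and height (world z) of carton above 0.1 m and contact force between the fingers and carton above 1 N), for 0.2 s.
At the end, for the whole second after the job is handed in: The carton is held by the fingers with its lid shut (within 0.08 rad), its underside 12 to 19 cm above the bench and within 5 cm of being over the nest's centre, upright within 5 degrees, steady (under 2 cm/s and 0.15 rad/s), touching neither nest nor bench; this stays so through the last second (value of joint lid below 0.08 rad and height (world z) of carton between 0.12 and 0.19 m and horizontal distance between carton and nest below 0.05 m and angle between carton's own z axis and vertical below 0.09 rad and linear speed of carton below 0.02 m/s and angular speed of carton below 0.15 rad/s and contact force between the fingers and carton above 1 N and contact force between carton and nest below 0.05 N and contact force between carton and table below 0.05 N); the arm keeps its last pose, push and grip.
It fails at once if the carton is crushed (a finger or both bear on it with more than 90 N in all) (contact force between the fingers and carton above 90 N).
It fails at once if the carton is tipped by more than 20 degrees (angle between carton's own z axis and vertical above 0.35 rad).
It fails at once if a bystander is shifted by more than 2.5 cm or knocked over (distance of any of bar_stick1, bar_stick2, stick1, stick2, stick3, spare, cup, spatula from where it was at the start of the episode above 0.025 m or angle between any of stick1, stick2, stick3, spare, cup's own z axis and vertical above 0.5 rad).
It also fails if it takes over 53 s, if anything falls off the work surface, if the arm or the gripper's body presses on something with over 40 N, if the wrist force passes 120 N, or if a joint passes its speed limit or range.

## Working session

There is one attempt and no reset: what is moved stays moved. The work goes in short steps, Python scripts to look and compute and a shell command to move; the robot and the scene stay as the last step left them, time stands still between calls to the robot, and variables do not carry over. Pictures are saved under pics/ and viewed, at most 10 in all, crops included, and the job is handed in when it is done.

```bash
ls; mkdir -p pics
python3 - <<'E'
from bench import r, camrig, job
import cv2, numpy as np
for n in ("top","side"):
    c=camrig.camera(n); cv2.imwrite(f"pics/{n}0.png",c["img"][:,:,::-1]); print(n,c["fx"],c["fy"],c["cx"],c["cy"]); print(np.round(c["pose"],4).tolist())
s=r.read_state(); print({k:np.round(v,3).tolist() for k,v in s.items()})
E
```

```text
bench.py
jog.py
pics
top 566.2455788683188 566.2455788683188 331.1125867624867 243.0133105767408
[[0.0149, -0.9888, 0.1485, 0.3344], [-0.9999, -0.0148, 0.002, -0.0254], [0.0003, -0.1485, -0.9889, 1.7383], [0.0, 0.0, 0.0, 1.0]]
side 579.0432265762698 579.0432265762698 317.49801117085053 235.09105302132676
[[-0.9114, -0.3211, 0.2573, 0.2507], [-0.4113, 0.692, -0.5933, 0.8124], [0.0125, -0.6466, -0.7627, 1.1372], [0.0, 0.0, 0.0, 1.0]]
{'time': 0.1, 'joint_positions': [-1.312, 0.333, -0.065, 1.461, 0.022, 1.35, -0.088], 'joint_vel': [-0.0, -0.003, 0.001, -0.0, -0.003, 0.001, -0.001], 'joint_torque': [0.001, -62.455, 0.025, -39.071, -0.061, 0.036, 0.0], 'ee_pos': [0.174, 0.6, 0.244], 'eef_rot': [0.14, 0.99, -0.001, -0.0], 'ft_force': [0.155, -0.659, 0.211], 'torque': [-0.014, -0.068, -0.042], 'grip_force': 0.0, 'width': 0.087}
```

View pics/top0.png

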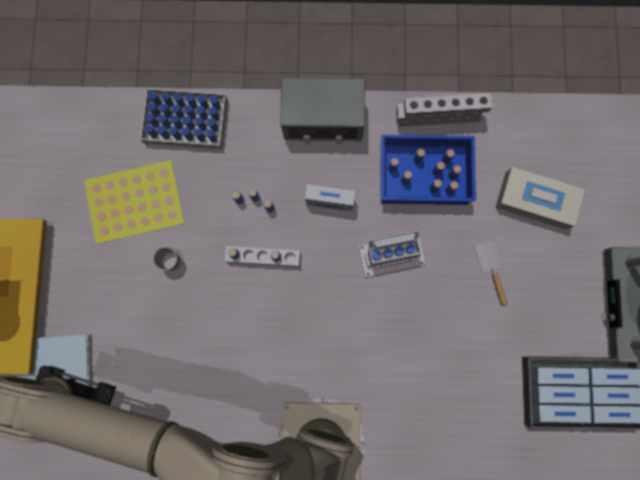

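View pics/side0.png

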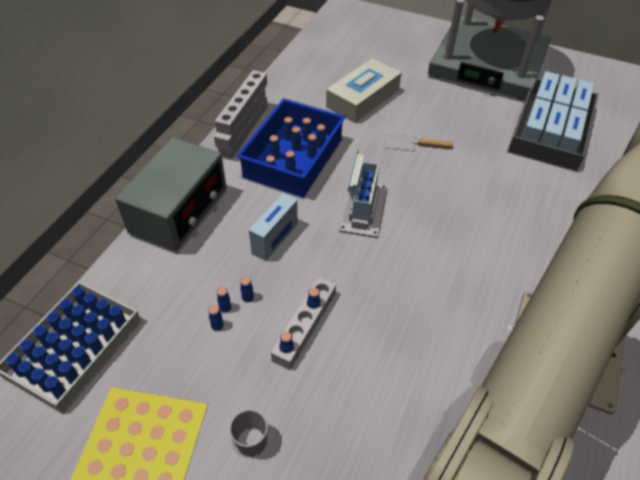

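The top view shows the nest at about (392,254) and the lid on its far side (up in the image). The carton's long axis is roughly along world y, with a tilt of about 10–15°. I'll enlarge both views.

```bash
cat > h.py <<'E'
from bench import r, camrig, job
import cv2, numpy as np
def ray(c,u,v,z):
    P=np.array(c["pose"]); d=P[:3,:3]@[(u-c["cx"])/c["fx"],(v-c["cy"])/c["fy"],1]; o=P[:3,3]
    return o+d*(z-o[2])/d[2]
def proj(c,p):
    P=np.array(c["pose"]); q=P[:3,:3].T@(np.array(p)-P[:3,3]); return q[0]/q[2]*c["fx"]+c["cx"],q[1]/q[2]*c["fy"]+c["cy"]
E
python3 - <<'E'
import cv2, numpy as np
a=cv2.imread("pics/top0.png")[220:290,345:440]; b=cv2.imread("pics/side0.png")[140:245,325:405]
a=cv2.resize(a,(780,575),interpolation=cv2.INTER_CUBIC); cv2.imwrite("pics/tc.png",a)
b=cv2.resize(b,None,fx=5.5,fy=5.5,interpolation=cv2.INTER_CUBIC); cv2.imwrite("pics/sc.png",b)
E
```

```text
(no output)
```

View pics/tc.png

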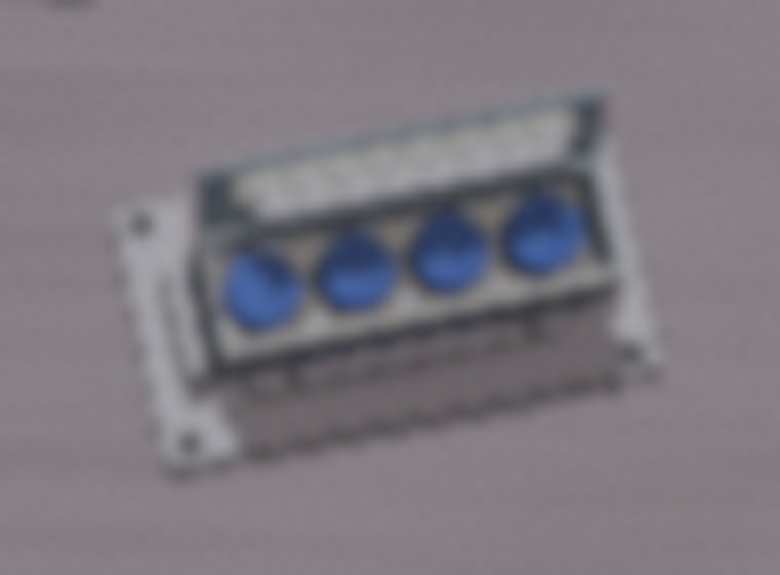

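View pics/sc.png

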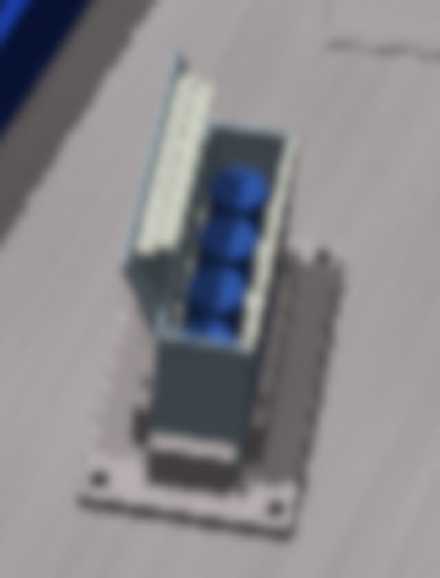

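Run:
```python
from h import *
c=camrig.camera("top"); d=camrig.camera("side")
T=lambda u,v,z: ray(c,345+(u+.5)/8.21-.5,220+(v+.5)/8.21-.5,z)
S=lambda u,v,z: ray(d,325+(u+.5)/5.5-.5,140+(v+.5)/5.5-.5,z)
tl,bl,br=T(118,206,.01),T(172,477,.01),T(662,370,.01)
print("plate",tl,bl,br,"ctr",(tl+br)/2,np.linalg.norm(tl-bl),np.linalg.norm(bl-br))
def ang(a,b): e=a-b; return np.degrees(np.arctan2(-e[0],e[1])), np.linalg.norm(e)
print(ang(bl,br))
rl,rr=T(215,368,.102),T(618,286,.102); print("rim",rl,rr,(rl+rr)/2,ang(rl,rr))
hl,hr=T(205,238,.102),T(600,160,.102); print("hinge",hl,hr,(hl+hr)/2,ang(hl,hr))
# side: bottom-left plate corners (z .01), rim corners
a,b=S(80,493,.01),S(295,530,.01); print("side plate end",a,b)
print("side rim", S(252,350,.102),S(295,135,.102),"hinge near",S(160,332,.102))
# lid edge: top cam/side cam for lid ends triangulate
def tri(pc,pd):
    A=[];B=[]
    o1=np.array(c["pose"])[:3,3];o2=np.array(d["pose"])[:3,3]
    d1=T(*pc,0)-o1;d2=S(*pd,0)-o2
    t=np.linalg.lstsq(np.c_[d1,-d2],o2-o1,rcond=None)[0]
    p,q=o1+t[0]*d1,o2+t[1]*d2; return (p+q)/2,np.linalg.norm(p-q)
print("lid edge left",tri((198,172),(127,265)),"right",tri((605,95),(180,58)))
print(r.read_state()["time"])
```

```text
plate [ 0.59004313 -0.10793914  0.01      ] [ 0.48830169 -0.12882724  0.01      ] [ 0.53111047 -0.31174457  0.01      ] ctr [ 0.5605768  -0.20984186  0.01      ] 0.1038635325269633 0.1878599026131886
(np.float64(13.172061378051659), np.float64(0.1878599026131886))
rim [ 0.51899141 -0.13831553  0.102     ] [ 0.55038468 -0.28118507  0.102     ] [ 0.53468805 -0.2097503   0.102     ] (np.float64(12.39287087901742), np.float64(0.14627795874888416))
hinge [ 0.56539908 -0.13455338  0.102     ] [ 0.59556262 -0.27515142  0.102     ] [ 0.58048085 -0.2048524   0.102     ] (np.float64(12.108544807850889), np.float64(0.14379725006669306))
side plate end [ 0.58851548 -0.10591071  0.01      ] [ 0.48907484 -0.12704102  0.01      ]
side rim [ 0.52400918 -0.14143668  0.102     ] [ 0.55578631 -0.28201732  0.102     ] hinge near [ 0.56556611 -0.13436872  0.102     ]
lid edge left (array([ 0.58236702, -0.12943209,  0.14206053]), np.float64(0.0009988797049447558)) right (array([ 0.61303295, -0.2716958 ,  0.13719178]), np.float64(0.00013508643588049438))
0.2
```

The carton centre is at about (0.5595, -0.2085) with yaw 12.5°. The lid leans back to about 2.0 rad, with its edge at z≈0.14. I'll move to behind the lid with the fingers closed and tool y along carton x.

```bash
python3 jog.py '{"motion":[[-0.673, -0.627, 0, 1.07, 0], [-0.673, -0.627, 0, 1.07, 0], [-0.673, -0.627, 0, 1.07, 0], [-0.673, -0.627, 0, 1.07, 0], [-0.673, -0.627, 0, 1.07, 0], [-0.673, -0.627, 0, 1.07, 0], [-0.673, -0.627, 0, 1.07, 0], [-0.673, -0.627, 0, 1.07, 0], [-0.673, -0.627, 0, 1.07, 0], [-0.673, -0.627, 0, 1.07, 0], [-0.673, -0.627, 0, 1.07, 0], [-0.673, -0.627, 0, 1.07, 0]]}' 20
```

```text
time: 1.4
ee_pos: [0.4823, 0.0835, 0.2448]
eef_rot: [0.626, 0.78, 0.0, 0.0]
ft_force: [1.1, 1.2, -0.6]
width: 0.0028
grip_force: 0.0
```

```bash
cat >> h.py <<'E'
def where(C=(.5595,-.2085),yaw=np.radians(12.5)):
    s=r.read_state(); p=np.array(s["ee_pos"]); d=p[:2]-C; c,n=np.cos(yaw),np.sin(yaw)
    q=s["eef_rot"]; ty=np.degrees(np.arctan2(1-2*(q[0]**2+q[2]**2),2*(q[0]*q[1]-q[2]*q[3])))
    print("t",s["time"],"carton x,y mm",np.round([1e3*(c*d[0]+n*d[1]),1e3*(-n*d[0]+c*d[1])],1),"tcp z",round(p[2]*1e3,1),"tooly deg",round(ty,2),"ft",np.round(s["ft_force"],1),"w",round(s["width"],4),"grip",round(s["grip_force"],1))
E
python3 jog.py '{"motion":[[-0.302, 0.102, 0, 0, 0], [-0.302, 0.102, 0, 0, 0], [-0.302, 0.102, 0, 0, 0], [-0.302, 0.102, 0, 0, 0], [-0.302, 0.102, 0, 0, 0], [-0.302, 0.102, 0, 0, 0], [-0.302, 0.102, 0, 0, 0], [-0.302, 0.102, 0, 0, 0], [-0.302, 0.102, 0, 0, 0]]}' >/dev/null
python3 - <<'E'
from h import *
where(); c=camrig.camera("wrist"); cv2.imwrite("pics/w1.png",c["img"][:,:,::-1]); c=camrig.camera("side"); cv2.imwrite("pics/s1.png",cv2.resize(c["img"][100:260,270:470,::-1],None,fx=3.5,fy=3.5))
E
```

```text
t 2.3 carton x,y mm [89.8  1.9] tcp z 244.0 tooly deg 12.52 ft [-0.9  1.1  0.7] w 0.0003 grip 0.0
```

View pics/w1.png

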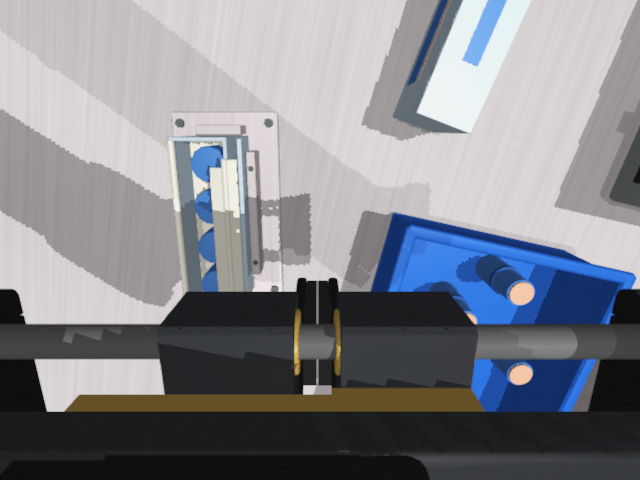

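The wrist view shows the carton aligned with the tool. The plate corners are at (172,112) and (279,112), the front-end rim corner at (170,137) and the hinge-end corner at (247,137). I'll refine the position from these and descend behind the lid.

```bash
python3 jog.py '{"motion":[[0, -0.01, 0.05, 0, 0], [0, -0.01, 0.094, 0, 0], [0, -0.01, 0.094, 0, 0], [0, -0.01, 0.094, 0, 0]]}' >/dev/null
python3 - <<'E'
from h import *
where(); c=camrig.camera("wrist"); cv2.imwrite("pics/w2.png",c["img"][:,:,::-1])
C=np.array((.5595,-.2085));a=np.radians(12.5)
def cf(u,v,z,dz=.094,dx=0,sh=.01):
    # undo the move since the picture
    k=dict(c); P=np.array(c["pose"]).copy(); P[2,3]+=dz; P[:2,3]+=sh*np.array([np.cos(a),np.sin(a)]); k["pose"]=P
    d=ray(k,u,v,z)[:2]-C; return np.round(1e3*np.array([np.cos(a)*d[0]+np.sin(a)*d[1],-np.sin(a)*d[0]+np.cos(a)*d[1]]),1)
print("plate corners",cf(172,112,.01),cf(279,112,.01),"rim",cf(169,137,.102),"hinge",cf(248,137,.102), "bottom rim",cf(178,290,.102))
E
```

```text
t 2.8 carton x,y mm [80.5  3. ] tcp z 151.7 tooly deg 12.63 ft [ 0.5 -0.2  0.7] w 0.0004 grip 0.0
plate corners [-46.4  94. ] [55.4 94.2] rim [-16.7  72.9] hinge [41.1 73.1] bottom rim [-22.4 -48.6]
```

View pics/w2.png

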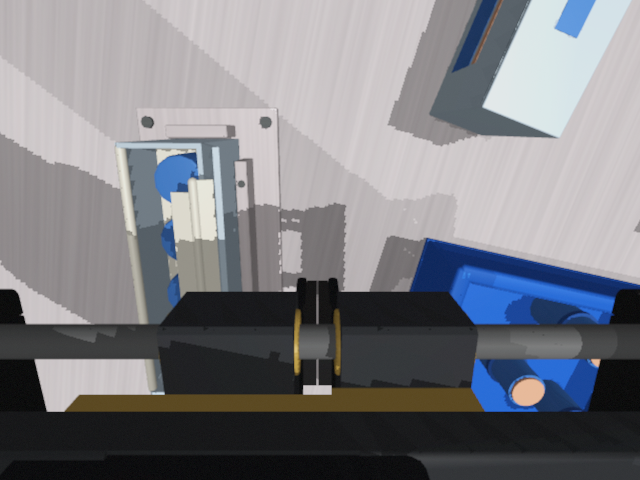

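Run:
```python
from h import *
c=camrig.camera("wrist"); print(np.round(c["pose"],3).tolist())
C=np.array((.5595,-.2085));a=np.radians(12.5)
def cf(u,v,z):
    d=ray(c,u,v,z)[:2]-C; return np.round(1e3*np.array([np.cos(a)*d[0]+np.sin(a)*d[1],-np.sin(a)*d[0]+np.cos(a)*d[1]]),1)
print("plate",cf(138,108,.01),cf(277,108,.01),cf(282,290,.01),"rim",cf(117,145,.102),cf(153,390,.102),"hinge corner",cf(203,143,.102))
t=camrig.camera("top"); print("tcp xy/top check: carton-frame corners predicted in top crop px")
for x,y,z in((-22,73,.102),(-22,-73,.102),(-50,95,.01),(-50,-95,.01),(50,95,.01)):
    p=[*(C+1e-3*np.array([np.cos(a)*x-np.sin(a)*y,np.sin(a)*x+np.cos(a)*y])),z]; u,v=proj(t,p); print(x,y,np.round([(u-345)*8.21,(v-220)*8.21]))
g=c["img"][200:290,100:300].astype(int); print([np.round(np.argsort(-np.abs(np.diff(g[k].sum(1))))[:6]+100) for k in (0,40,80)])
```

```text
[[0.976, 0.209, 0.062, 0.623], [0.219, -0.936, -0.274, -0.114], [0.001, 0.281, -0.96, 0.295], [0.0, 0.0, 0.0, 1.0]]
plate [-45.3  91.9] [54.1 92.1] [ 54.3 -49.1] rim [-16.9  70.1] [-16.3 -73.8] hinge corner [26.  71.1]
tcp xy/top check: carton-frame corners predicted in top crop px
-22 73 [222. 355.]
-22 -73 [624. 273.]
-50 95 [162. 468.]
-50 -95 [659. 366.]
50 95 [106. 208.]
[array([235, 214, 252, 160, 221, 212]), array([173, 223, 222, 182, 193, 280]), array([297, 177, 296, 256, 250, 279])]
```

Run:
```python
from h import *
c=camrig.camera("wrist"); s=r.read_state(); p=np.array(s["ee_pos"])
for dz in (0,.022): print(proj(c,p-[0,0,dz]))
g=c["img"][282:300,280:360].astype(int).sum(2); print(g[0].tolist()); print(g[12].tolist())
```

```text
(np.float64(312.8656495360996), np.float64(317.5350505410791))
(np.float64(313.23845480289503), np.float64(295.25077198393313))
[320, 323, 357, 355, 355, 353, 353, 353, 351, 348, 344, 347, 350, 349, 352, 351, 300, 171, 40, 48, 34, 36, 39, 45, 47, 41, 84, 79, 64, 67, 55, 70, 55, 56, 60, 63, 167, 214, 153, 59, 54, 61, 61, 58, 57, 65, 56, 92, 72, 44, 45, 28, 40, 39, 34, 38, 42, 153, 291, 344, 348, 485, 544, 544, 547, 543, 537, 539, 540, 540, 541, 542, 544, 548, 548, 545, 546, 545, 543, 548]
[69, 74, 76, 74, 77, 80, 75, 79, 78, 75, 82, 77, 79, 77, 72, 76, 74, 77, 51, 41, 45, 50, 46, 36, 30, 50, 64, 61, 66, 66, 60, 54, 65, 56, 63, 62, 266, 335, 238, 53, 61, 63, 62, 60, 65, 64, 68, 57, 58, 51, 31, 47, 31, 43, 34, 45, 44, 68, 75, 79, 76, 73, 72, 80, 80, 78, 83, 77, 78, 76, 78, 74, 67, 75, 72, 74, 78, 79, 75, 76]
```

```bash
python3 jog.py '{"motion":[[-0.004, -0.018, 0.004, 0, 0], [-0.004, -0.026, 0.004, 0, 0], [-0.004, -0.030, 0.004, 0, 0], [-0.004, -0.034, 0.004, 0, 0], [-0.004, -0.038, 0.004, 0, 0], [-0.004, -0.043, 0.004, 0, 0], [-0.004, -0.048, 0.004, 0, 0], [-0.004, -0.053, 0.004, 0, 0]]}'; python3 jog.py '{"motion":[[0, -0.005, 0, 0, 0], [0, -0.010, 0, 0, 0], [0, -0.015, 0, 0, 0], [0, -0.020, 0, 0, 0], [0, -0.025, 0, 0, 0], [0, -0.025, 0, 0, 0]]}'
python3 - <<'E'
from h import *
where(); c=camrig.camera("side"); cv2.imwrite("pics/s2.png",cv2.resize(c["img"][100:260,290:450,::-1],None,fx=3.6,fy=3.6,interpolation=cv2.INTER_CUBIC))
E
```

```text
time: 3.8
ee_pos: [0.5859, -0.2048, 0.1464]
eef_rot: [0.626, 0.78, -0.0, -0.0]
ft_force: [0.9, -0.1, 0.1]
width: 0.0003
grip_force: 0.1
time: 4.4
ee_pos: [0.5612, -0.2106, 0.1466]
eef_rot: [0.626, 0.78, 0.0, -0.0]
ft_force: [-0.7, -0.0, -0.7]
width: 0.0005
grip_force: 0.0
t 4.4 carton x,y mm [ 1.2 -2.4] tcp z 146.6 tooly deg 12.51 ft [-0.7 -0.  -0.7] w 0.0005 grip 0.0
```

View pics/s2.png

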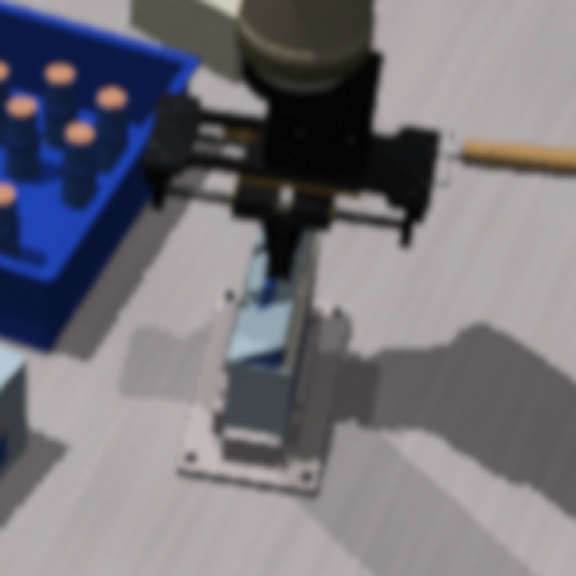

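The side view shows the lid swung over to roughly 40°, with the carton still seated. Now I'll press down near the free edge.

```bash
python3 jog.py '{"motion":[[0, -0.003, 0.003, 0, 0], [0, -0.006, 0.006, 0, 0], [0, -0.010, 0.009, 0, 0], [0, -0.010, 0.012, 0, 0], [0, -0.010, 0.014, 0, 0], [0, -0.010, 0.016, 0, 0]]}'; python3 jog.py '{"motion":[[0, 0, 0.002, 0, 0], [0, 0, 0.004, 0, 0], [0, 0, 0.005, 0, 0], [0, 0, 0.005, 0, 0]]}'
```

```text
time: 5.05
ee_pos: [0.5523, -0.2124, 0.1304]
eef_rot: [0.626, 0.78, 0.0, 0.0]
ft_force: [0.6, 0.7, 0.5]
width: 0.0007
grip_force: 0.1
time: 5.45
ee_pos: [0.5525, -0.2123, 0.1267]
eef_rot: [0.626, 0.78, 0.001, 0.0]
ft_force: [-4.7, 3.2, 14.0]
width: 0.0004
grip_force: 6.7
```

```bash
python3 jog.py '{"motion":[[0, 0, 0.002, 0, 0], [0, 0, 0.002, 0, 0], [0, 0, 0.002, 0, 0]]}'; python3 jog.py '{"motion":[[0, 0, -0.03, 0, 0], [0, 0.007, -0.07, 0, 0.087], [0, 0.012, -0.07, 0, 0.087], [0, 0.012, -0.07, 0, 0.087], [0, 0.012, -0.07, 0, 0.087]]}'
python3 - <<'E'
from h import *
where(); c=camrig.camera("wrist"); cv2.imwrite("pics/w3.png",c["img"][:,:,::-1])
c=camrig.camera("side"); cv2.imwrite("pics/s3.png",cv2.resize(c["img"][100:260,290:450,::-1],None,fx=3.6,fy=3.6,interpolation=cv2.INTER_CUBIC))
E
```

```text
time: 5.75
ee_pos: [0.5529, -0.2124, 0.1263]
eef_rot: [0.626, 0.78, 0.001, 0.0]
ft_force: [-10.8, 4.9, 29.7]
width: 0.0006
grip_force: 14.6
time: 6.25
ee_pos: [0.5633, -0.2095, 0.1924]
eef_rot: [0.626, 0.78, -0.0, -0.001]
ft_force: [-0.5, 0.1, -0.4]
width: 0.0246
grip_force: 0.0
t 6.25 carton x,y mm [ 3.5 -1.8] tcp z 192.4 tooly deg 12.56 ft [-0.5  0.1 -0.4] w 0.0246 grip 0.0
```

View pics/w3.png

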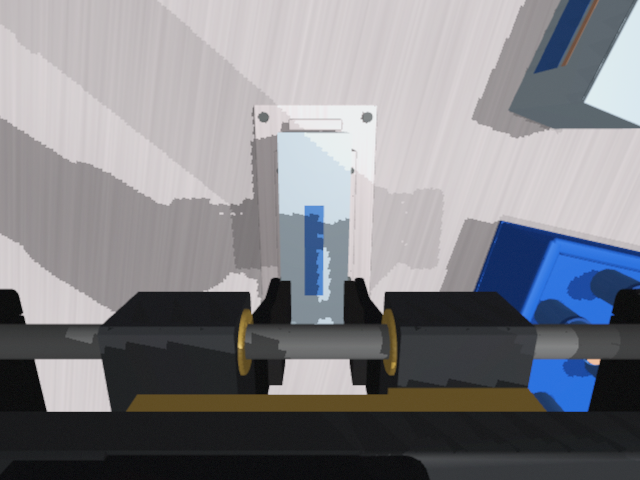

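View pics/s3.png

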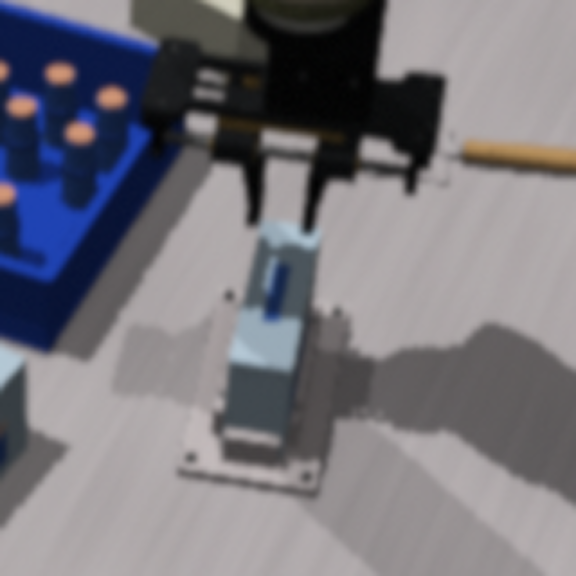

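The lid is shut: the top is flat at z≈0.104. The carton spans columns 278–351 between the jaws, whose slit is at 317. Now a quick fit for the grasp offset.

```bash
python3 jog.py '{"motion":[[0, 0, 0, 0, 0.087], [0, 0, 0, 0, 0.087], [0, 0, 0, 0, 0.087], [0, 0, 0, 0, 0.087]]}'
python3 - <<'E'
from h import *
c=camrig.camera("wrist"); s=r.read_state(); p=np.array(s["ee_pos"])[:2]; C=p;a=np.radians(12.5)
def cf(u,v,z):
    d=ray(c,u-4,v,z)[:2]-C; return np.round(1e3*np.array([np.cos(a)*d[0]+np.sin(a)*d[1],-np.sin(a)*d[0]+np.cos(a)*d[1]]),1)
print(cf(278,133,.1045),cf(350,133,.1045)); print("plate",cf(254,106,.01),cf(376,106,.01))
im=c["img"].astype(int).sum(2)
for v in (150,180,200,230,260):
    d=np.abs(np.diff(im[v,262:370])); k=np.sort(np.argsort(-d)[:8])+262; print(v,k,[cf(q+.5,v,.1045)[0] for q in k])
E
```

```text
time: 6.75
ee_pos: [0.5637, -0.2098, 0.1934]
eef_rot: [0.626, 0.78, -0.0, -0.0]
ft_force: [-0.1, 0.1, 0.4]
width: 0.0645
grip_force: 0.0
[-24.1  73.6] [18.4 73.6]
plate [-53.5  93.7] [46.  93.8]
150 [275 276 277 349 350 353 354 355] [np.float64(-25.9), np.float64(-25.3), np.float64(-24.7), np.float64(18.3), np.float64(18.9), np.float64(20.7), np.float64(21.3), np.float64(21.9)]
180 [273 276 277 278 353 355 367 368] [np.float64(-27.7), np.float64(-25.9), np.float64(-25.2), np.float64(-24.6), np.float64(21.2), np.float64(22.4), np.float64(29.7), np.float64(30.3)]
200 [273 274 275 276 277 278 352 354] [np.float64(-28.1), np.float64(-27.5), np.float64(-26.9), np.float64(-26.2), np.float64(-25.6), np.float64(-25.0), np.float64(20.9), np.float64(22.1)]
230 [302 303 321 322 347 348 352 354] [np.float64(-10.4), np.float64(-9.7), np.float64(1.7), np.float64(2.3), np.float64(18.2), np.float64(18.8), np.float64(21.3), np.float64(22.6)]
260 [278 279 292 293 303 321 346 347] [np.float64(-26.2), np.float64(-25.6), np.float64(-17.1), np.float64(-16.5), np.float64(-10.0), np.float64(1.7), np.float64(17.9), np.float64(18.6)]
```

```bash
python3 jog.py '{"motion":[[0, -0.003, 0, 0, 0.087], [0, -0.003, 0, 0, 0.087], [0, -0.003, 0, 0, 0.087], [0, -0.003, 0.03, 0, 0.087], [0, -0.003, 0.06, 0, 0.087], [0, -0.003, 0.09, 0, 0.087], [0, -0.003, 0.11, 0, 0.087], [0, -0.003, 0.124, 0, 0.087], [0, -0.003, 0.124, 0, 0.087]]}'; python3 jog.py '{"motion":[[0, 0, 0, 0, 0.06], [0, 0, 0, 0, 0.05], [0, 0, 0, 0, 0.05], [0, 0, 0, 0, 0.047], [0, 0, 0, 0, 0.047], [0, 0, 0, 0, 0.047]]}' 12
```

```text
time: 7.7
ee_pos: [0.56, -0.21, 0.0679]
eef_rot: [0.626, 0.78, -0.001, -0.001]
ft_force: [-0.4, 0.1, 0.6]
width: 0.0871
grip_force: 0.0
time: 8.3
ee_pos: [0.561, -0.2104, 0.0697]
eef_rot: [0.626, 0.78, 0.0, 0.0]
ft_force: [-0.0, 0.1, -0.0]
width: 0.0501
grip_force: 0.0
```

```bash
python3 jog.py '{"motion":[[0, 0, 0, 0, 0.046], [0, 0, 0, 0, 0.046], [0, 0, 0, 0, 0.045], [0, 0, 0, 0, 0.045], [0, 0, 0, 0, 0.03], [0, 0, 0, 0, 0.03], [0, 0, 0, 0, 0.03], [0, 0, 0, 0, 0.03]]}' 18
```

```text
time: 9.1
ee_pos: [0.561, -0.2104, 0.0695]
eef_rot: [0.626, 0.78, 0.0, 0.0]
ft_force: [1.4, -0.3, 0.6]
width: 0.0442
grip_force: 18.0
```

```bash
python3 jog.py '{"motion":[[0, 0, -0.004, 0, 0.03], [0, 0, -0.010, 0, 0.03], [0, 0, -0.018, 0, 0.03], [0, 0, -0.028, 0, 0.03], [0, 0, -0.04, 0, 0.03], [0, 0, -0.055, 0, 0.03], [0, 0, -0.070, 0, 0.03], [0, 0, -0.085, 0, 0.03], [0, 0, -0.10, 0, 0.03], [0, 0, -0.115, 0, 0.03], [0, 0, -0.128, 0, 0.03], [0, 0, -0.136, 0, 0.03]]}'; python3 jog.py '{"motion":[[0, 0, -0.003, 0, 0.03], [0, 0, -0.004, 0, 0.03], [0, 0, -0.004, 0, 0.03], [0, 0, -0.004, 0, 0.03], [0, 0, -0.004, 0, 0.03], [0, 0, -0.004, 0, 0.03], [0, 0, -0.004, 0, 0.03], [0, 0, -0.004, 0, 0.03]]}'
python3 - <<'E'
from h import *
where(); c=camrig.camera("side"); cv2.imwrite("pics/s4.png",cv2.resize(c["img"][80:260,270:450,::-1],None,fx=3.3,fy=3.3,interpolation=cv2.INTER_CUBIC))
E
```

```text
time: 10.3
ee_pos: [0.5612, -0.2106, 0.207]
eef_rot: [0.626, 0.78, 0.0, 0.0]
ft_force: [0.3, 0.3, -2.0]
width: 0.0437
grip_force: 18.0
time: 11.1
ee_pos: [0.5609, -0.2105, 0.2094]
eef_rot: [0.626, 0.78, 0.0, -0.0]
ft_force: [-0.0, 0.7, -2.0]
width: 0.0439
grip_force: 18.0
t 11.1 carton x,y mm [ 0.9 -2.2] tcp z 209.4 tooly deg 12.54 ft [-0.   0.7 -2. ] w 0.0439 grip 18.0
```

View pics/s4.png

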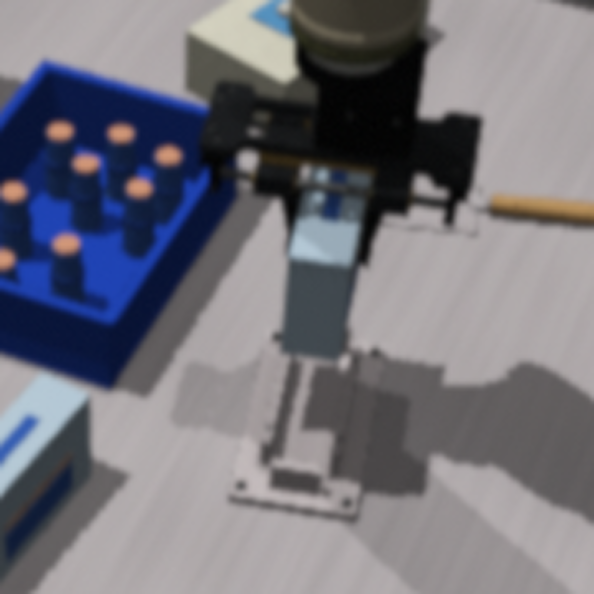

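The side view shows the closed carton in the jaws above the empty nest. I'll check its pitch numerically before handing in.

Run:
```python
from h import *
c=camrig.camera("side"); C=np.array(r.read_state()["ee_pos"])[:2]; a=np.radians(12.5)
for n,x,y,z,o in (("hinge bot",22,73,.15,(283,352)),("front bot",-22,73,.15,(345,358)),("hinge top",22,73,.2445,(290,252)),("front top",-22,73,.2445,(356,263))):
    p=[*(C+1e-3*np.array([np.cos(a)*x-np.sin(a)*y,np.sin(a)*x+np.cos(a)*y])),z]; print(n,np.round(proj(c,p),1),"seen",np.round([270+o[0]/3.3,80+o[1]/3.3],1))
```

```text
hinge bot [354.5 186. ] seen [355.8 186.7]
front bot [372.6 188.8] seen [374.5 188.5]
hinge top [357.  156.6] seen [357.9 156.4]
front top [376.1 159.5] seen [377.9 159.7]
```

The predicted and seen corners agree within 2 px, so the carton is upright at z≈0.15. Handing in.

```bash
python3 -c "
from bench import r, camrig, job
print(job.close_job())"
```

```text
the job is handed in; nothing more can be done
None
```

The lid is snapped shut, and I handed the job in with the closed carton held upright over the nest, its underside about 15 cm above the bench and an 18 N grip; no verdict was printed.

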